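Set up the condiment station of a food stall

TASK

Put the condiments away for opening time: one salt shaker in each bay of the wooden caddy, one lidded tub in each bay of the shallow aluminium tray, and the rectangular tin lengthwise in the black holder. Each must end standing upright, flat on the floor of its bay and let go; tip nothing over on the way, and leave the clay bowl and the stone mortar where they are.

Things in the scene. Friction and masses are not known exactly. Their poses are not given: they have to be found in the camera images.
- shaker_a: salt shaker, one of two alike: slim upright white plastic cylinder with a steel cap, 42 mm diameter, 76 mm tall (sides straight up to 70 mm), about 120 g, standing. Origin: centre of its underside; z up; yaw has no meaning.
- shaker_b: salt shaker, one of two alike: slim upright white plastic cylinder with a steel cap, 42 mm diameter, 76 mm tall (sides straight up to 70 mm), about 120 g, standing. Origin: centre of its underside; z up; yaw has no meaning.
- tub_a: lidded salsa tub, one of two alike: squat white plastic cylinder with a flat grey plastic lid, 60 mm diameter, 58 mm tall, about 220 g, standing. Origin: centre of its underside; z up; yaw has no meaning.
- tub_b: lidded salsa tub, one of two alike: squat white plastic cylinder with a flat grey plastic lid, 60 mm diameter, 58 mm tall, about 220 g, standing. Origin: centre of its underside; z up; yaw has no meaning.
- tin: rectangular aluminium spice tin, 80 mm long (its x) by 44 mm wide (its y), 60 mm tall, about 200 g, standing on its base. Origin: centre of its underside; z up.
- caddy: wooden shaker caddy, open on top, fixed to the counter: outside 80 mm (its x) by 160 mm (its y) by 26 mm high, walls, divider and floor 5 mm thick. The divider at its middle makes two bays, each 70 by 72 mm inside, centred at y = +39 and -39 mm. Origin: centre of its underside, on the counter.
- tray: shallow aluminium tub tray, open on top, fixed to the counter: outside 100 mm (its x) by 200 mm (its y) by 16 mm high, walls, divider and floor 4 mm thick. The divider at its middle makes two bays, each 92 by 94 mm inside, centred at y = +49 and -49 mm. Origin: centre of its underside, on the counter.
- bay: black plastic tin holder, open on top, fixed to the counter: outside 80 mm (its x) by 120 mm (its y) by 24 mm high, walls and floor 5 mm thick, one undivided bay of 70 by 110 mm inside. The tin fits only with its 80 mm length along the holder's y. Origin: centre of its underside, on the counter.
- bowl: small empty terracotta bowl, loose bystander, 80 mm across, 40 mm high; to be left where it is. Origin: centre of its underside.
- mortar: small grey stone mortar, loose bystander, 76 mm across, 52 mm high; to be left where it is. Origin: centre of its underside. (Not listed: a grey plastic beaker, 64 mm across and 60 mm high, stands about 320 mm straight ahead of the robot base, nearer than all the things.)
Things that resemble listed ones, but are neither listed nor needed, are in the scene too. Leave any red or yellow look-alike of the tub_b alone.

How it is judged (in metres and radians):
At the end, for the whole second after the job is handed in: One shaker in each caddy bay, one tub in each tray bay, the tin in the holder with its length within 0.4 rad of the holder's y; each standing on the bay floor (underside under 10 mm above the counter, 9 mm in the tray), upright within 0.12 rad, released and at rest (x of shaker_a in the frame of caddy between -0.018 and 0.018 m and (y of shaker_a in the frame of caddy between 0.02 and 0.058 m or y of shaker_a in the frame of caddy between -0.058 and -0.02 m) and z of each of shaker_a, shaker_b in the frame of caddy below 0.01 m and angle between each of shaker_a, tub_a, shaker_b, tub_b, tin's own z axis and vertical below 0.12 rad and linear speed of each of shaker_a, tub_a, shaker_b, tub_b, tin below 0.02 m/s and angular speed of each of shaker_a, tub_a, shaker_b, tub_b, tin below 0.2 rad/s and x of tub_a in the frame of tray between -0.021 and 0.021 m and (y of tub_a in the frame of tray between 0.028 and 0.07 m or y of tub_a in the frame of tray between -0.07 and -0.028 m) and z of each of tub_a, tub_b in the frame of tray below 0.009 m and x of shaker_b in the frame of caddy between -0.018 and 0.018 m and (y of shaker_b in the frame of caddy between 0.02 and 0.058 m or y of shaker_b in the frame of caddy between -0.058 and -0.02 m) and x of tub_b in the frame of tray between -0.021 and 0.021 m and (y of tub_b in the frame of tray between 0.028 and 0.07 m or y of tub_b in the frame of tray between -0.07 and -0.028 m) and x of tin in the frame of bay between -0.018 and 0.018 m and y of tin in the frame of bay between -0.02 and 0.02 m and angle between the x axis of tin and the y axis of bay, either way round below 0.4 rad and z of tin in the frame of bay below 0.01 m); the robot touches nothing.
It fails at once if the bowl is shifted by more than 30 mm (distance of bowl from where it was at the start of the episode above 0.03 m).
It fails at once if the mortar is shifted by more than 30 mm (distance of mortar from where it was at the start of the episode above 0.03 m).
It fails at once if a shaker, a tub or the tin is tipped over (more than 40 degrees) (angle between any of shaker_a, tub_a, tin, shaker_b, tub_b's own z axis and vertical above 0.7 rad).
It also fails if it takes over 128 s, if anything falls off the work surface, if the arm or the gripper's body presses on something with over 40 N, if the wrist force passes 120 N, or if a joint passes its speed limit or range.

ROBOT

A 7-joint arm with a two-finger parallel gripper is mounted at the origin on the work surface. World frame = base frame: x ahead of the robot, y to its left, z up, the work surface at z = 0. Lengths are in m, angles in degrees, forces in N, time in s.
With the tool pointing down it reaches from about 0.35 to 0.775 m from the base axis. Payload 3.1 kg.
Tool frame: the origin (TCP) lies on the centre line of the jaws, within the pads' length; the fingertips stand 17 mm ahead of it and the grasp point (between the pads) lies 2 mm behind it (robot.tip_reach is the distance from the TCP to the fingertips, in m); z points along the fingers, y is the line along which they close (so a half turn about z gives the same grasp; the last joint's range is limited). The gripper opens to 85 mm and grips with 20 to 120 N. Pads are 22 mm wide; open, the fingers measure 114 mm over their backs; the gripper's body (76 mm by 85 mm) begins 54 mm behind the grasp point. The pads swing forward as they close: fully open they stand 13 mm farther back than shut.
Start: joints at [62.183, 17.813, 0.802, 86.603, -0.252, 75.585, -1.558], TCP at [0.236, -0.497, 0.248] pointing down, gripper open.
Joint ranges: [-154.91, 154.91], [-16.99, 109.72], [-72.82, 74.43], [7.12, 147.25], [-82.49, 262.49], [11.32, 116.49], [-174.64, 174.64]. Speed limits (degrees/s): [159.86, 159.86, 180, 180, 180, 180, 180].

INTERFACE

Orientations are given as [roll, pitch, yaw] about the fixed x, y, z axes, in that order (R = Rz(yaw) Ry(pitch) Rx(roll)).
In Python, from station import robot, fingers, vision, workorder, recognise gives the robot as it stands. Calls block until the motion is done:
- robot.move_to(position, orientation): joint-space move of the TCP to a pose.
- robot.line_to(position, orientation=None, velocity=0.15, f_stop=None): straight line of the TCP; orientation=None keeps the orientation; velocity is the mean speed in m/s. With f_stop (N) it stops when the force on the tool has changed by that much, and returns True; else False.
- robot.move_j(angles): joint-space move.
- fingers.gripper_to(opening, force=None): opening from 0.0 (shut) to 1.0 (fully open); force is the grip in N (None keeps the last); returns when the fingers have stopped.
- robot.pause(seconds).
- robot.inverse_kinematics(position, orientation): joint angles nearest the present ones, or None.
- vision.grab_frame(name): name is "scene" or "side" or "wrist"; returns the picture (400x640x3 uint8, red, green, blue); there is no depth.
- vision.calibration(name): a dict with "mtx" (3x3 intrinsics, pixels), "k1" (the pictures are not rectified: a ray, as slopes to the right and down, at radius r is drawn at 1 + k1 r^2 times it, then the intrinsics apply), "extrinsics" (4x4, takes a point from world to camera coordinates); the wrist camera has in their place "T_tool_cam" (4x4, takes a point from camera to tool coordinates, whose origin is the TCP and whose axes are the flange's). Camera axes: x right, y up, looking along -z (the intrinsics and any distortion apply to the point x, -y, -z); pixel columns grow to the right and rows downward; lengths in m; the calibration is good to about 2 mm. A picture is of the moment at which its call begins: read the wrist's pose just before it. calibration takes no time and is no camera call.
A pose or a line that the arm cannot do raises robot.PlanningError and nothing moves.
- workorder.close_job(): hands the job in; it is judged then, once.
Trained networks look in the newest picture that a camera, given by its name, has taken for a name from the list of things; names that differ only in an ending like _2 or _b are one class to them, and where a whole thing is asked for, a point or a joint stands for the part that bears it (a point fixed in the world has none). Each returns a list of dicts, best first, with "p" (0 to 1); they miss things now and then, are a little off and sometimes report something else, mostly with a low value. They report only what shows in the picture. A call takes as long as a camera call. They do not tell look-alikes from the thing itself.
- recognise(label, camera): "rect" ([centre column, centre row, width, height] in pixels, round what is visible of it).
Readings, each from a call of its own:
- robot.current_time_s(): time.
- robot.current_joint_positions(): joint angles.
- robot.current_dq(): joint speeds.
- robot.current_joint_torque(): joint torques, N m.
- robot.current_tool_pos(): TCP position.
- robot.current_eef_rot(): TCP orientation.
- robot.current_contact_force(): force on the tool from outside, world axes, zero at the start.
- robot.current_torque(): the same for the moment, N m.
- robot.current_finger_gap(): opening from 0.0 (shut) to 1.0 (fully open).
- robot.current_gripper_force(): force on a finger pad.
Only numpy, scipy, OpenCV 4.12 (cv2) and the standard library are available. Lean on these libraries where they do the work, as an engineer would, in place of code of your own. Each camera call takes 0.05 s, during which the arm holds its last target. There are 200 camera calls.

## Working session

There is one attempt and no reset: what is moved stays moved. The work goes in short steps, each a Python script; the robot and the scene stay as the last script left them, time stands still between calls to the robot, and variables do not carry over. Pictures are saved under pics/ and viewed, at most 14 in all, crops included, and the job is handed in when it is done.

```bash
mkdir -p pics; cat > h.py <<'E'
import numpy as np, cv2
from station import robot, fingers, vision, workorder, recognise
def ray(cam,u,v,T=None):
    c=vision.calibration(cam); K=np.array(c["mtx"]); k1=c["k1"]
    d=np.array([(u-K[0,2])/K[0,0],(v-K[1,2])/K[1,1]]); s=d.copy()
    for _ in range(20): s=d/(1+k1*(s@s))
    p=np.array([s[0],-s[1],-1.])
    M=np.linalg.inv(np.array(c["extrinsics"])) if T is None else T@np.array(c["T_tool_cam"])
    return M[:3,3],M[:3,:3]@p
def at(cam,u,v,z,T=None):
    o,d=ray(cam,u,v,T); return (o+d*(z-o[2])/d[2])
def proj(cam,P):
    c=vision.calibration(cam); K=np.array(c["mtx"])
    q=(np.array(c["extrinsics"])@np.r_[P,1])[:3]; s=np.array([q[0],-q[1]])/-q[2]
    s=s*(1+c["k1"]*(s@s)); return K[:2,:2]@s+K[:2,2]
E
python3 - <<'E'
from h import *
for c in ("scene","side"):
    im=vision.grab_frame(c); cv2.imwrite(f"pics/{c}.png",im[:,:,::-1])
    M=np.linalg.inv(np.array(vision.calibration(c)["extrinsics"])); print(c,M[:3,3].round(3),(-M[:3,2]).round(2))
    for l,h in dict(shaker_a=.038,tub_a=.029,tin=.03,caddy=.013,tray=.008,bay=.012,bowl=.02,mortar=.026).items():
        for r in recognise(l,c):
            if r["p"]>.2: print(c,l,round(r["p"],2),np.round(r["rect"]),at(c,*r["rect"][:2],h).round(3)[:2])
print(robot.current_time_s(),robot.current_eef_rot(),vision.calibration("wrist")["T_tool_cam"])
E
```

```text
scene [0.921 0.481 0.65 ] [-0.51 -0.53 -0.68]
scene shaker_a 0.97 [438. 241.  30.  37.] [0.378 0.271]
scene shaker_a 0.59 [483. 292.  27.  39.] [0.427 0.402]
scene tub_a 0.93 [237. 134.  22.  24.] [ 0.428 -0.387]
scene tub_a 0.92 [274. 141.  22.  22.] [ 0.375 -0.279]
scene tub_a 0.68 [248. 159.  23.  29.] [ 0.478 -0.264]
scene tub_a 0.59 [287. 120.  18.  28.] [ 0.272 -0.341]
scene tin 0.92 [324. 198.  37.  40.] [ 0.445 -0.003]
scene caddy 0.77 [363. 304.  97.  71.] [0.592 0.249]
scene tray 0.76 [218. 192.  78.  56.] [ 0.603 -0.228]
scene bay 0.91 [265. 246.  54.  53.] [0.632 0.   ]
scene bay 0.26 [289. 170.  33.  30.] [ 0.42  -0.163]
scene bowl 0.57 [367. 223.  40.  32.] [0.429 0.12 ]
scene mortar 0.7 [290. 171.  32.  28.] [ 0.429 -0.145]
side [0.124 0.613 0.617] [ 0.36 -0.68 -0.64]
side shaker_a 0.81 [288. 297.  21.  42.] [0.37  0.271]
side shaker_a 0.58 [215. 344.  36.  43.] [0.425 0.403]
side tub_a 0.91 [359. 143.  23.  29.] [ 0.476 -0.269]
side tub_a 0.9 [436. 151.  22.  27.] [ 0.273 -0.337]
side tub_a 0.88 [392. 151.  25.  32.] [ 0.379 -0.276]
side tub_a 0.64 [392. 128.  23.  20.] [ 0.423 -0.395]
side tin 0.69 [324. 200.  40.  38.] [ 0.445 -0.002]
side tin 0.26 [288. 297.  25.  41.] [0.374 0.266]
side caddy 0.88 [202. 255.  76.  76.] [0.591 0.254]
side tray 0.96 [313. 145.  59.  45.] [ 0.598 -0.227]
side bay 0.86 [261. 181.  55.  38.] [ 0.63 -0.01]
side bowl 0.71 [300. 235.  34.  35.] [0.44  0.114]
side mortar 0.8 [355. 172.  30.  33.] [ 0.43  -0.145]
0.9 [1.79993727e+02 3.02495680e-03 2.54308658e+01] [[ 1.36858940e-03  9.60030891e-01  2.79890720e-01  7.23325256e-02]
 [ 9.99999015e-01 -1.22643778e-03 -6.83016204e-04 -9.03494889e-05]
 [-3.12448100e-04  2.79891379e-01 -9.60031623e-01 -1.27659529e-01]
 [ 0.00000000e+00  0.00000000e+00  0.00000000e+00  1.00000000e+00]]
```

View pics/scene.png

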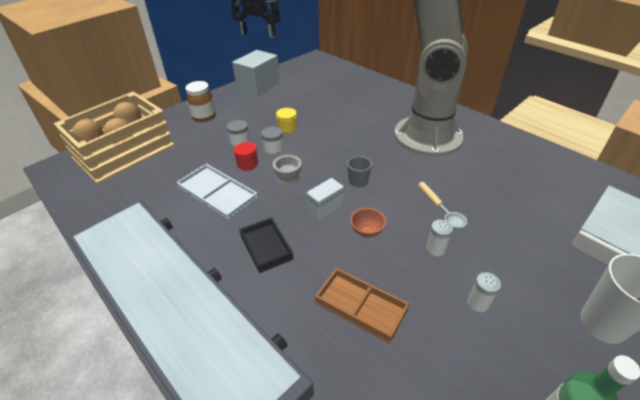

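View pics/side.png

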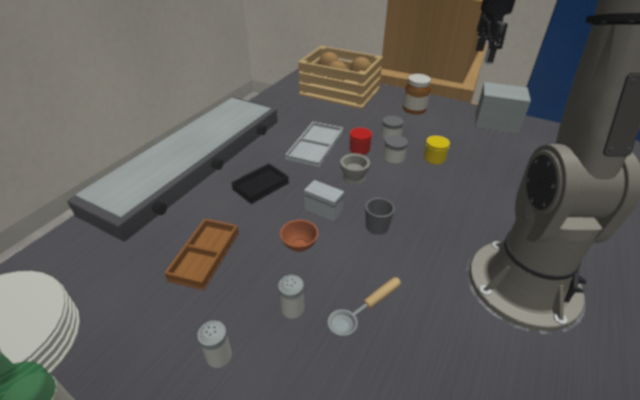

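Shakers are at scene px (438,241) and (483,292). There are four tub-like candidates: (237,134) and (274,141) have grey lids on white bodies and match the description. (248,159) is red and (287,120) is yellow, so I leave both alone. Next I enlarge to confirm the tubs and read the fixture corners.

```bash
python3 - <<'E'
from h import *
im=cv2.imread("pics/scene.png")
def crop(cx,cy,w,h): 
    return cv2.resize(im[cy-h//2:cy+h//2,cx-w//2:cx+w//2],(400,300),interpolation=cv2.INTER_CUBIC)
a=[crop(363,304,108,80),crop(218,192,108,80),crop(265,246,80,60),crop(324,198,80,60)]
cv2.imwrite("pics/c1.png",np.vstack([np.hstack(a[:2]),np.hstack(a[2:])]))
b=cv2.resize(im[95:175,210:318],(800,592),interpolation=cv2.INTER_CUBIC);cv2.imwrite("pics/c2.png",b)
E
```

```text
(no output)
```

View pics/c1.png

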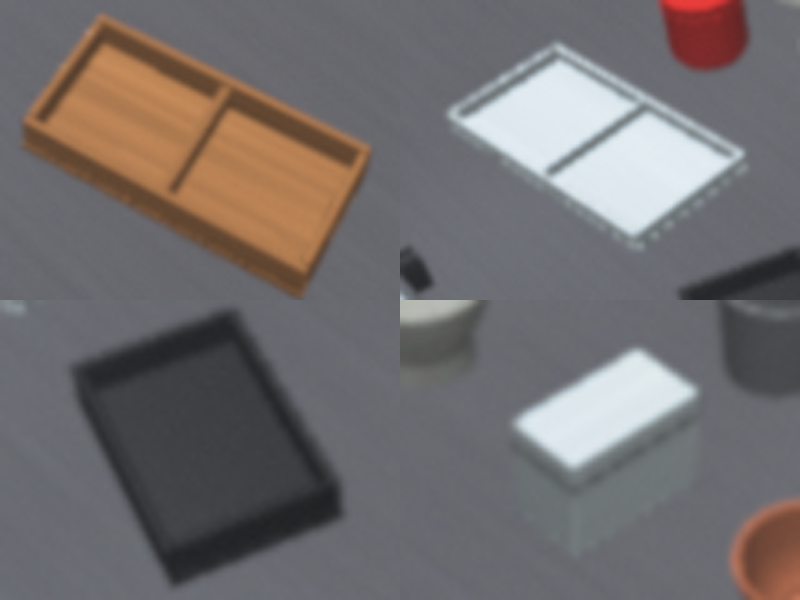

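View pics/c2.png

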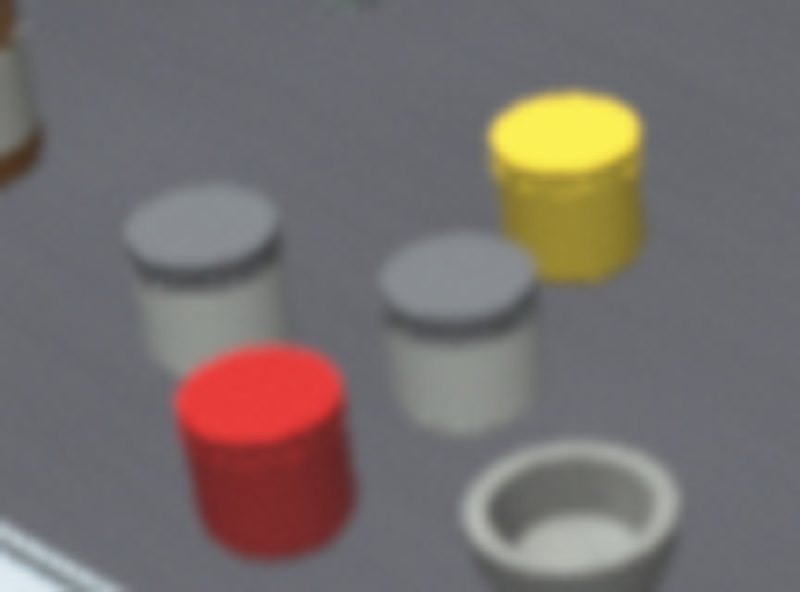

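The crops confirm that the two grey-lidded white tubs, at crop px (202,226) and (460,276), are the ones to move. The red and yellow ones are the look-alikes. The fixture corners are readable too.

```bash
python3 - <<'E'
from h import *
def fit(n,pts,o,s,z):
    P=np.array([at("scene",o[0]+(u+.0)/s[0],o[1]+v/s[1],z)[:2] for u,v in pts])
    print(n,"centre",P.mean(0).round(4),"sides",[round(np.linalg.norm(P[i]-P[i-1])*1000) for i in range(4)],
     "ang",[round(np.degrees(np.arctan2(*(P[i]-P[i-1])[::-1]))%180,1) for i in range(4)])
    print("   side check centre:",proj("side",np.r_[P.mean(0),z]).round(1))
s=(400/108,3.75)
fit("caddy",[(102,17),(371,150),(304,276),(25,122)],(309,264),s,.026)
fit("tray",[(158,44),(345,153),(236,238),(50,114)],(164,152),s,.016)
fit("bay",[(236,10),(340,190),(172,253),(73,68)],(225,216),(5,5),.024)
fit("tin",[(236,48),(299,90),(173,172),(113,123)],(284,168),(5,5),.06)
for u,v in((460,276),(202,226)): print("tub",at("scene",210+u/7.407,95+v/7.4,.058).round(4))
E
```

```text
caddy centre [0.5942 0.2468] sides [77, 157, 79, 157] ang [np.float64(13.0), np.float64(103.1), np.float64(12.8), np.float64(102.5)]
   side check centre: [201.5 247.6]
tray centre [ 0.5996 -0.2385] sides [99, 198, 100, 199] ang [np.float64(8.2), np.float64(96.9), np.float64(8.3), np.float64(96.7)]
   side check centre: [315.1 140.9]
bay centre [6.276e-01 5.000e-04] sides [79, 120, 74, 118] ang [np.float64(162.3), np.float64(72.0), np.float64(161.1), np.float64(74.1)]
   side check centre: [258.6 179.6]
tin centre [0.4454 0.0016] sides [79, 43, 82, 44] ang [np.float64(178.1), np.float64(87.9), np.float64(178.6), np.float64(85.0)]
   side check centre: [322.9 190.8]
tub [ 0.3745 -0.2823  0.058 ]
tub [ 0.4225 -0.3847  0.058 ]
```

Sizes fit the descriptions (caddy 78×157 mm, tray 100×198 mm, holder 77×119 mm, tin 80×44 mm). I start with the near tub, with a wrist check before gripping.

```bash
cat >> h.py <<'E'
from scipy.spatial.transform import Rotation as R
FIX=dict(caddy=((.5942,.2468),13.,.005),tray=((.5996,-.2385),7.6,.004),bay=((.6276,.0005),-17.7,.005))
def wrap(a): return (a+180)%360-180
def yaw_for(phi,xy):  # finger axis phi -> tool yaw with last joint near its middle
    b=np.degrees(np.arctan2(xy[1],xy[0]))+90
    return wrap(b+(phi-90-b+90)%180-90)
def refine(label,xy,h):
    T=np.eye(4);T[:3,:3]=R.from_euler("xyz",robot.current_eef_rot(),degrees=True).as_matrix();T[:3,3]=robot.current_tool_pos()
    im=vision.grab_frame("wrist"); cv2.imwrite(f"pics/w_{label}_{robot.current_time_s():.0f}.png",im[:,:,::-1])
    c=[at("wrist",*r["rect"][:2],h/2,T)[:2] for r in recognise(label,"wrist") if r["p"]>.3]
    print("wrist",np.round(c,4))
    c=[p for p in c if np.linalg.norm(p-xy)<.02]
    return min(c,key=lambda p:np.linalg.norm(p-xy)) if c else None
def pick(label,xy,phi,g,h,force=40,use=True,zs=.22):
    ps=yaw_for(phi,xy); fingers.gripper_to(1.0)
    robot.move_to([*xy,zs],[180,0,ps]); r=refine(label,xy,h)
    if use and r is not None: xy=r
    robot.line_to([*xy,g+.06],[180,0,ps],velocity=.2)
    st=robot.line_to([*xy,g-.002],velocity=.12,f_stop=8); print("contact",st)
    if st: return False
    fingers.gripper_to(0.0,force); robot.pause(.2)
    print("gap",robot.current_finger_gap(),"F",robot.current_gripper_force())
    robot.line_to([*xy,.2],velocity=.2); print("held gap",robot.current_finger_gap(),"t",robot.current_time_s()); return True
def place(fix,y,g,width):
    c,a,fl=FIX[fix]; t=np.radians(a); xy=np.array(c)+y*np.array([-np.sin(t),np.cos(t)])
    ps=yaw_for(a,xy); robot.move_to([*xy,.2],[180,0,ps])
    robot.line_to([*xy,g+fl+.02],velocity=.2)
    print("touch",robot.line_to([*xy,g+fl-.004],velocity=.03,f_stop=4),"z err",robot.current_tool_pos()[2]-(g+fl-.002))
    fingers.gripper_to(min(1,(width+.018)/.085)); robot.pause(.2)
    robot.line_to([*xy,.2],velocity=.2); print("placed",fix,y,"t",robot.current_time_s())
E
python3 - <<'E'
from h import *
if pick("tub_a",np.array([.3755,-.280]),-37,.035,.058): place("tray",.049,.035,.06)
E
```

```text
wrist [[ 0.2713 -0.3392]
 [ 0.4825 -0.2777]
 [ 0.4287 -0.3934]
 [ 0.375  -0.2853]]
contact False
gap 0.6917062126200293 F 42.711965600028634
held gap 0.6933135057308344 t 5.2167
touch True z err 0.001433743232815754
placed tray 0.049 t 9.175
```

```bash
python3 - <<'E'
from h import *
if pick("tub_a",np.array([.426,-.390]),-42,.035,.058): place("tray",-.049,.035,.06)
vision.grab_frame("scene");im=vision.grab_frame("side");cv2.imwrite("pics/s2.png",cv2.resize(im[90:240,200:450,::-1],(800,480)))
for r in recognise("tub_a","side"): print(np.round(r["rect"]),at("side",*r["rect"][:2],.031).round(3))
if pick("tin",np.array([.4454,.0016]),87,.042,.06,use=False): place("bay",0,.042,.044)
E
```

```text
wrist [[ 0.4233 -0.3917]
 [ 0.2687 -0.3369]
 [ 0.4781 -0.2703]]
contact False
gap 0.6919972014842141 F 43.84038542062626
held gap 0.6905731751737693 t 13.525
touch True z err 0.0014551236106725637
placed tray -0.049 t 17.3833
[361. 142.  23.  30.] [ 0.473 -0.276  0.031]
[320. 130.  20.  25.] [ 0.606 -0.279  0.031]
[438. 150.  22.  32.] [ 0.27  -0.342  0.031]
wrist [[ 4.492e-01 -1.000e-04]
 [ 5.733e-01  2.337e-01]
 [ 4.379e-01  1.310e-01]]
contact False
gap 0.509780311299703 F 41.79943934082985
held gap 0.5099268503452982 t 22.1417
touch True z err 0.0007546604704390392
placed bay 0 t 26.6667
```

View pics/s2.png

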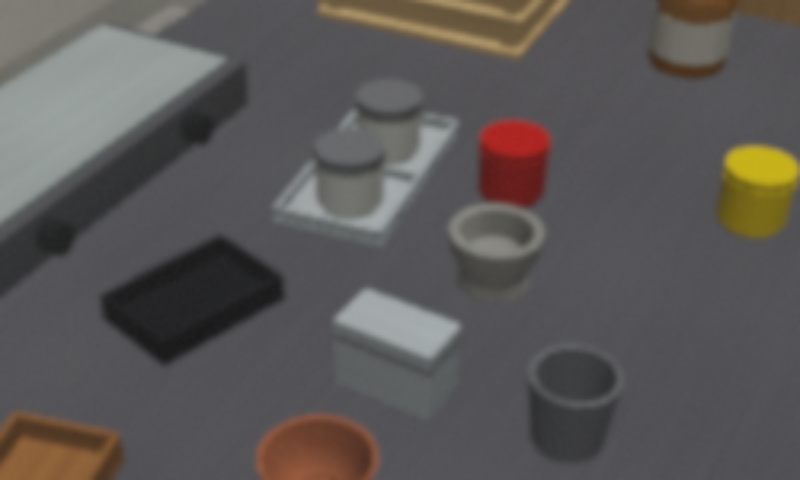

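Both tubs stand in their own tray bays, at crop px (350,175) and (390,120). Next come the shakers.

```bash
python3 - <<'E'
from h import *
if pick("shaker_a",np.array([.374,.271]),36,.052,.076,force=30,zs=.25): place("caddy",-.039,.052,.042)
if pick("shaker_a",np.array([.426,.4025]),43,.052,.076,force=30,zs=.25): place("caddy",.039,.052,.042)
robot.move_to([.236,-.497,.248],[180,0,25.4])
ims=[]
for c,b in(("scene",(150,340,160,420)),("side",(100,300,150,400))):
    im=vision.grab_frame(c); i=im[b[0]:b[1],b[2]:b[3],::-1]; ims.append(cv2.resize(i,None,fx=2.9,fy=2.9,interpolation=2)); cv2.imwrite(f"pics/f_{c}.png",ims[-1])
    for l,h in dict(shaker_a=.043,tub_a=.033,tin=.035,bowl=.02,mortar=.026).items():
        for r in recognise(l,c):
            if r["p"]>.3: print(c,l,np.round(r["rect"]),at(c,*r["rect"][:2],h).round(3)[:2])
for f,(c,a,_) in FIX.items(): t=np.radians(a); print(f,[(np.array(c)+y*np.array([-np.sin(t),np.cos(t)])).round(3) for y in((0,) if f=="bay" else (.039,-.039) if f=="caddy" else (.049,-.049))])
E
```

```text
wrist [[0.4301 0.4044]
 [0.3709 0.264 ]]
contact False
gap 0.4807727751910705 F 29.942498803138733
held gap 0.4789435800556038 t 31.6167
touch True z err 0.0006961099589596759
placed caddy -0.039 t 35.4
wrist [[0.4284 0.3994]
 [0.5815 0.2372]]
contact False
gap 0.48283069936607714 F 30.16026109457016
held gap 0.4820525377846133 t 40.0083
touch True z err 0.0008157693723475079
placed caddy 0.039 t 43.6417
scene shaker_a [385. 305.  26.  41.] [0.581 0.289]
scene shaker_a [345. 288.  25.  40.] [0.604 0.213]
scene tub_a [203. 178.  28.  31.] [ 0.613 -0.276]
scene tub_a [286. 120.  18.  25.] [ 0.275 -0.338]
scene tub_a [232. 187.  27.  28.] [ 0.581 -0.192]
scene tub_a [247. 157.  24.  24.] [ 0.478 -0.27 ]
scene tin [268. 236.  41.  50.] [ 0.62 -0.  ]
scene tin [368. 225.  41.  32.] [0.444 0.133]
scene bowl [367. 224.  39.  30.] [0.431 0.121]
scene mortar [289. 170.  29.  29.] [ 0.429 -0.15 ]
side shaker_a [210. 232.  26.  40.] [0.596 0.215]
side shaker_a [190. 260.  28.  38.] [0.578 0.292]
side tub_a [309. 145.  26.  32.] [ 0.591 -0.188]
side tub_a [361. 142.  22.  28.] [ 0.472 -0.271]
side tub_a [435. 150.  21.  27.] [ 0.276 -0.336]
side tub_a [321. 130.  18.  24.] [ 0.6   -0.277]
side tin [258. 177.  39.  34.] [0.627 0.003]
side bowl [300. 235.  36.  32.] [0.44  0.113]
side mortar [354. 170.  27.  36.] [ 0.435 -0.149]
caddy [array([0.585, 0.285]), array([0.603, 0.209])]
tray [array([ 0.593, -0.19 ]), array([ 0.606, -0.287])]
bay [array([0.628, 0.   ])]
```

View pics/f_scene.png

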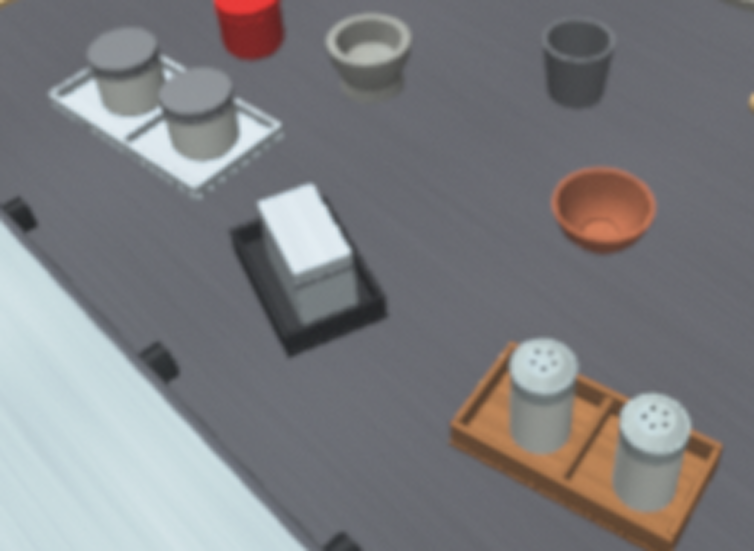

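View pics/f_side.png

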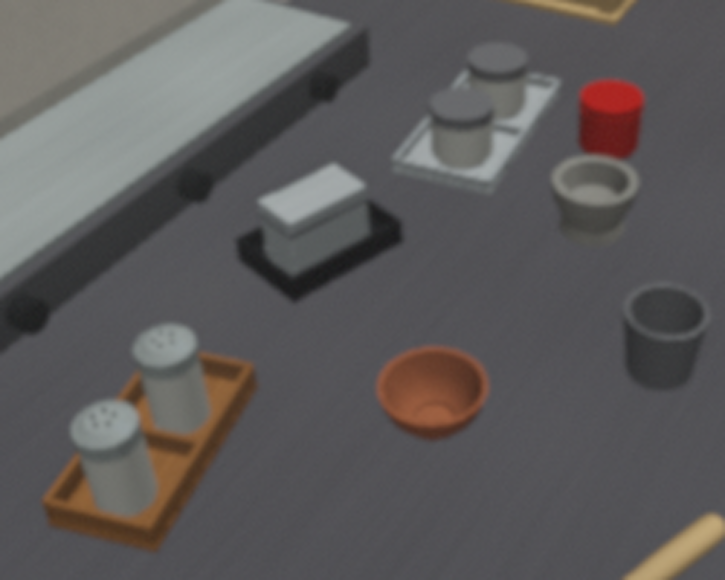

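Both views show shakers, tubs and tin upright, one per bay and within about 13 mm of the bay centres. The bowl, mortar and look-alikes haven't moved, so I hand in the job.

```bash
python3 -c "
from h import *
print(workorder.close_job(),robot.current_time_s())"
```

```text
the job is handed in; nothing more can be done
the job is handed in; nothing more can be done
```

I handed the job in at about 45 s of the 128 s allowed: both shakers, both tubs and the tin stand upright in their bays and are let go, and the bowl and mortar are where they were; the hand-in call gave no verdict.

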